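# Put the laundry tools back in their own trays

## Task

The three things in the small wooden trays have got mixed up: put the scrub brush in the oblong tray, lying along it, the squeeze bottle in the round tray and the tape measure in the square tray, each the right way up in the middle of its tray. The empty cork pad may be used to park something meanwhile; mind the wall cabinet that hangs over the back of the desk, about 0.66 m above it. Keep the bottle upright throughout, leave the candle jar and the thread spool where they are, and let go of everything at the end.

Things in the scene. Friction and masses are not known exactly. Their poses are not given: they have to be found in the camera images.
- scrub_brush: grey scrubbing brush with a bow handle on top and bristles below, 30 (x) x 85 (y) x 55 mm high (z), 0.07 kg, loose. Starts in the round tray. Origin at the centre of its underside, y along its length, z up. Can be gripped across x; solid from side to side, the space under the bow included
- squeeze_bottle: pale plastic squeeze bottle of oval section with a blue screw cap, 40 (x) x 58 (y) x 150 mm high (z), body up to 133 mm, cap 27 mm in diameter, about 0.3 kg, loose, standing. Starts in the square tray. Origin at the centre of its underside, z up. Can be gripped across x
- tape_measure: yellow and black steel tape measure standing on edge, 33 (x) x 71 (y) x 64 mm high (z), 0.16 kg, loose. Starts in the oblong tray. Its case runs from x = -15 to 17, y = -28 to 36 mm, the metal hook of the tape sticks out at -y. Origin at the centre of the underside of the whole, z up. Can be gripped across x on the flat sides
- oblong_tray: oblong wooden tray, 76 (x) x 150 (y) mm outside, fixed to the desk; floor 4 mm above the desk, rim 6 mm thick and 10 mm high above the desk. Origin on the desk under its centre, z up, y along its length
- round_tray: round wooden tray, 120 mm in diameter outside, fixed to the desk; floor 4 mm above the desk, rim 6 mm thick and 10 mm high above the desk. Origin on the desk under its centre, z up
- square_tray: square wooden tray, 112 x 112 mm outside, fixed to the desk; floor 4 mm above the desk, rim 6 mm thick and 10 mm high above the desk. Origin on the desk under its centre, z up, x and y along its sides
- cork_pad: flat square cork pad, 110 x 110 x 4 mm, fixed to the desk, empty at the start. Origin on the desk under its centre, z up; its top is at z = 4 mm
- candle_jar: bystander: candle in a glass jar, 76 mm in diameter, 90 mm high, loose; not to be disturbed. Origin at the centre of its underside
- thread_spool: bystander: spool of pale thread standing on its flange, 25 mm in diameter, 50 mm high, loose; not to be disturbed. Origin at the centre of its underside
Not all that is in view belongs to the job. There is more than one size of the tape_measure; the one meant has the size given above.

How it is judged:
At the end, for the whole second after the job is handed in: Brush in the oblong tray, within 0.3 rad of its length, bottle in the round tray, tape measure in the square tray: each origin within 15 mm of its tray's centre in plan and under 9 mm above the desk (on the tray floor), upright within 0.1 rad, released and at rest (horizontal distance between scrub_brush and oblong_tray below 0.015 m and z of scrub_brush in the frame of oblong_tray between -0.001 and 0.009 m and angle between each of scrub_brush, squeeze_bottle, tape_measure's own z axis and vertical below 0.1 rad and linear speed of each of scrub_brush, squeeze_bottle, tape_measure below 0.01 m/s and angular speed of each of scrub_brush, squeeze_bottle, tape_measure below 0.1 rad/s and horizontal distance between squeeze_bottle and round_tray below 0.015 m and z of squeeze_bottle in the frame of round_tray between -0.001 and 0.009 m and horizontal distance between tape_measure and square_tray below 0.015 m and z of tape_measure in the frame of square_tray between -0.001 and 0.009 m and angle between the y axis of scrub_brush and the y axis of oblong_tray, either way round below 0.3 rad); the robot touches nothing.
It fails at once if the candle jar is moved more than 20 mm or tipped (distance of candle_jar from where it was at the start of the episode above 0.02 m or angle between candle_jar's own z axis and vertical above 0.4 rad).
It fails at once if the thread spool is moved more than 20 mm or tipped (distance of thread_spool from where it was at the start of the episode above 0.02 m or angle between thread_spool's own z axis and vertical above 0.4 rad).
It fails at once if the bottle is tipped more than 0.6 rad (angle between squeeze_bottle's own z axis and vertical above 0.6 rad).
It also fails if it takes over 104 s, if anything falls off the work surface, if the arm or the gripper's body presses on something with over 40 N, if the wrist force passes 120 N, or if a joint passes its speed limit or range.

## Robot

A 6-joint arm with a two-finger parallel gripper is mounted at the origin on a cart in front of the work surface, level with it; the furniture and walls round the work are solid. World frame = base frame: x ahead of the robot, y to its left, z up, the work surface at z = 0. Lengths are in m, angles in rad, forces in N, time in s.
With the tool pointing down it reaches from about 0.3 to 1 m from the base axis. Payload 5.1 kg.
Tool frame: the origin (TCP) lies midway between the tips of the shut fingers; the grasp point (between the pads) lies 19 mm behind it; z points along the fingers, y is the line along which they close (so a half turn about z gives the same grasp; the last joint's range is limited). The gripper opens to 95 mm and grips with 3 to 60 N. Pads are 20 mm wide; open, the fingers measure 119 mm over their backs; the gripper's body (75 mm by 180 mm) begins 59 mm behind the grasp point.
Start: joints at [1.253, 0.124, 1.65, -0, 1.367, -0.083], TCP at [0.151, 0.632, 0.215] pointing down, gripper open.
Joint ranges: [-2.61, 2.61], [-1.02, 2.33], [0.03, 2.71], [-1.35, 4.49], [0.32, 2.68], [-2.91, 2.91]. Speed limits (rad/s): [2.57, 2.57, 3.14, 3.14, 3.14, 3.14].

## Interface

Orientations are given as a unit quaternion [w, x, y, z].
In Python, from cell import robot gives the robot as it stands.
- The arm moves only by the tool move_arm, never from a script. Its argument "steps" is one flat list of numbers, 4 for each row, row after row: the shift along the tool's x, y, z in m, then the turn about the tool's z in degrees. In form: [tx, ty, tz, twist, tx, ty, tz, twist, ...]. A call has 1 to 5 rows; each row is the pose to reach, as a shift and turn from the pose commanded when the call began, along the tool's axes at that moment; what a row does not reach only later rows make up. A row lasts 1/8 s, in which the tool goes at most 62.5 mm and 10.7 degrees, less where a joint would pass 70% of its speed; a pose out of reach is approached as far as the arm can. A call with a gripper value outside its range is refused whole. "claw" is the opening, from 0 (shut) to 1 (fully open), set as the call begins (left out, the last holds). The fingers move at their own pace and stop on an object; "force" is the grip in N (left out, the last holds). Time passes only in rows, so rows that repeat a pose let the fingers close. It gives the time, the measured TCP pose, the force, the opening and the grip force at its end, in the units of the state.
- robot.get_state(): the state, without advancing time (a new reading comes with each control period).
- robot.capture(name): name is "scene" or "side" or "wrist"; returns the picture (480x640x3 uint8, blue, green, red); there is no depth.
- robot.calibration(name): a dict with "fov_y" (degrees; the focal length in pixels is half the picture's height over the tangent of half this angle, whatever the lens; pixels are square), "cx", "cy" (the principal point, pixels), "extrinsics" (4x4, takes a point from world to camera coordinates). Camera axes: x right, y down, z forward; pixel columns grow to the right and rows downward; lengths in m; the calibration is good to about 2 mm. The wrist camera is an equidistant fisheye: a pixel r from the principal point sees the ray r / f radians off the axis. A picture is of the moment at which its call begins: read the wrist's pose just before it. calibration takes no time and is no camera call; for the wrist camera it gives the pose at the moment of the call.
- robot.hand_in(): hands the job in; it is judged then, once.
The state is a dict: "time_s": time; "joints": joint angles; "dq": joint speeds; "tau": joint torques, N m; "ee_pos": TCP position; "tool_rot": TCP orientation; "wrist_force": force on the tool from outside, world axes, zero at the start; "wrist_torque": the same for the moment, N m; "width": finger opening in m; "gripper_force": force on a finger pad.
Only numpy, scipy, OpenCV 4.12 (cv2) and the standard library are available. Lean on these libraries where they do the work, as an engineer would, in place of code of your own. Each camera call takes 0.05 s, during which the arm holds its last target. There are 200 camera calls.

## Working session

There is one attempt and no reset: what is moved stays moved. The work goes in short steps, Python scripts to look and compute and a tool call to move; the robot and the scene stay as the last step left them, time stands still between calls to the robot, and variables do not carry over. Pictures are saved under pics/ and viewed, at most 14 in all, crops included, and the job is handed in when it is done.

Besides the shell and the picture viewer there is one more tool, called as name(argument=value, ...) on one line, values as JSON. move_arm: Moves the arm, as the interface text tells. Its arguments: {"type":"object","properties":{"steps":{"type":"array"},"claw":{"type":"number"},"force":{"type":"number"}},"required":["steps"]}

```bash
mkdir -p pics; ls
python3 - <<'E'
from cell import robot
import cv2
for n in("scene","side"):
    cv2.imwrite(f"pics/{n}0.png",robot.capture(n))
s=robot.get_state();print(s)
for n in("scene","side","wrist"):print(n,robot.calibration(n))
E
```

```text
pics
{'time_s': 0.1, 'joints': array([ 1.25340876e+00,  1.24443725e-01,  1.65150765e+00,  2.97566200e-05,
        1.36747566e+00, -8.26150928e-02]), 'dq': array([ 1.61590718e-03, -1.95445621e-03, -2.73796403e-03,  5.14529054e-04,
        6.51205778e-05,  1.68771909e-04]), 'tau': array([ 6.43814637e-04, -4.18879509e+01, -3.61095822e+01,  7.77688692e-02,
        4.61223442e-02, -6.80315384e-05]), 'ee_pos': array([0.15105787, 0.6316267 , 0.21352508]), 'tool_rot': array([-1.96496961e-04,  1.17119783e-01,  9.93117372e-01, -8.96010507e-04]), 'wrist_force': array([ 0.13392081, -1.59884578, -0.78296389]), 'wrist_torque': array([-0.07797287, -0.05014051,  0.01051208]), 'gripper_force': 0.0, 'width': 0.0953712785907844}
scene {'fov_y': 49.196143873299434, 'cx': 326.2033145356444, 'cy': 237.34696134214303, 'extrinsics': array([[ 0.88784507, -0.45973777, -0.01929549, -0.4659121 ],
       [-0.33028259, -0.60752271, -0.72237772,  0.22049539],
       [ 0.32038187,  0.64773246, -0.69122942,  1.31900847],
       [ 0.        ,  0.        ,  0.        ,  1.        ]])}
side {'fov_y': 52.21334563533762, 'cx': 320.98266635378326, 'cy': 230.3362920562665, 'extrinsics': array([[-0.95138061, -0.30790355,  0.00838706,  0.50030901],
       [-0.19635627,  0.58528561, -0.78669243,  0.12412706],
       [ 0.23731657, -0.75009077, -0.61728817,  0.95061055],
       [ 0.        ,  0.        ,  0.        ,  1.        ]])}
wrist {'fov_y': 65.70646984690485, 'cx': 323.8881144343869, 'cy': 239.7647873456283, 'extrinsics': array([[ 2.32494420e-01,  9.72597355e-01, -8.54162674e-04,
        -6.49032016e-01],
       [ 9.43910160e-01, -2.25424992e-01,  2.41282372e-01,
        -2.78018843e-02],
       [ 2.34478047e-01, -5.69030580e-02, -9.70454578e-01,
         3.90173516e-01],
       [ 0.00000000e+00,  0.00000000e+00,  0.00000000e+00,
         1.00000000e+00]])}
```

View pics/scene0.png

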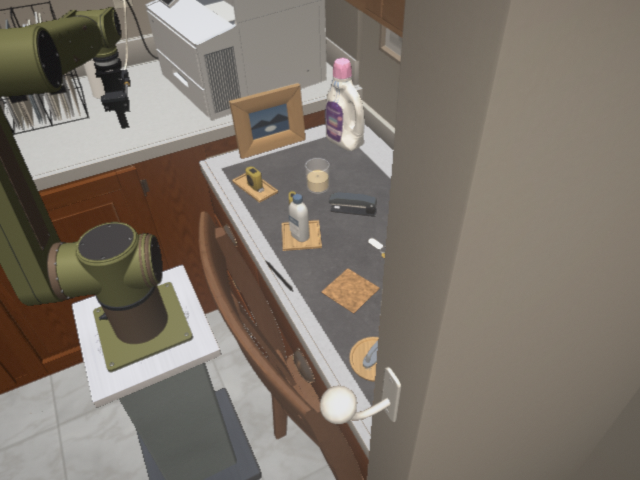

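View pics/side0.png

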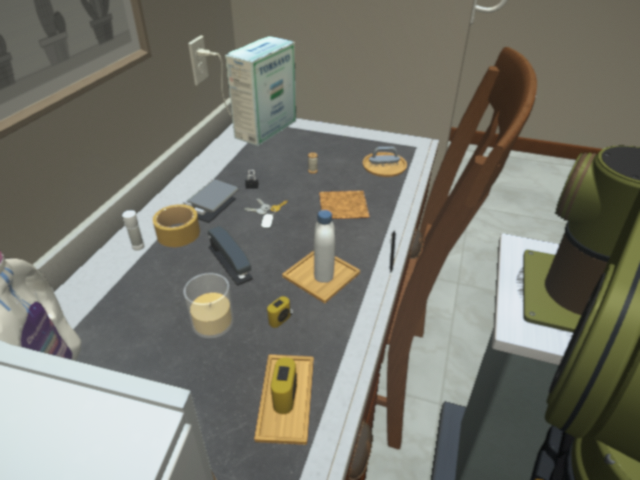

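The side view shows the tape candidates: one in the oblong tray at (283,385), which is the one meant, and a small decoy on the desk at (279,311). The bottle is at (323,245) in the square tray, the pad at (344,204), and the brush at (384,160) in the round tray. The spool is at (312,162) and the jar at (210,305).

```bash
cat > h.py <<'E'
import numpy as np, cv2
from cell import robot
def ray(n,u,v,c=None):
    c=c or robot.calibration(n); f=240/np.tan(np.radians(c["fov_y"])/2)
    d=np.array([u-c["cx"],v-c["cy"]])/f
    if n=="wrist":
        r=np.hypot(*d); k=np.array([*(d/r*np.sin(r) if r>0 else d),np.cos(r)])
    else: k=np.array([*d,1.])
    E=c["extrinsics"];R=E[:3,:3];return -R.T@E[:3,3],R.T@k
def at(n,u,v,z,c=None):
    o,d=ray(n,u,v,c);return o+d*(z-o[2])/d[2]
def proj(n,P,c=None):
    c=c or robot.calibration(n); f=240/np.tan(np.radians(c["fov_y"])/2)
    E=c["extrinsics"];p=E[:3,:3]@np.asarray(P)+E[:3,3]
    if n=="wrist":
        t=np.arctan2(np.hypot(*p[:2]),p[2]);k=p[:2]/np.hypot(*p[:2])*t
    else:k=p[:2]/p[2]
    return k*f+[c["cx"],c["cy"]]
E
python3 - <<'E'
from h import *
np.set_printoptions(precision=3,suppress=True)
c=robot.calibration("side")
for nm,pts,z in [("oblong",[(269,355),(313,358),(306,442),(255,439)],.01),("square",[(317,249),(361,271),(323,300),(281,272)],.01),("pad",[(319,192),(366,192),(369,219),(322,218)],.004),("round",[(362,162),(407,164),(385,151),(385,174)],.01),("spool",[(312,172)],0),("jar",[(211,334)],0),("decoy",[(277,325)],0),("bottle top",[(325,214)],.154),("tape",[(285,410)],.004)]:
    P=np.array([at("side",*p,z,c)for p in pts]);print(nm,P.mean(0)[:2],P[:,:2].tolist() if len(P)<2 else P[:,:2].round(3).tolist())
s=robot.capture("side");cv2.imwrite("pics/crop1.png",cv2.resize(s[330:460,230:350],None,fx=4.5,fy=4.5,interpolation=cv2.INTER_CUBIC))
E
```

```text
oblong [0.456 0.391] [[0.511, 0.329], [0.439, 0.312], [0.402, 0.453], [0.473, 0.472]]
square [0.492 0.109] [[0.521, 0.043], [0.416, 0.08], [0.464, 0.18], [0.567, 0.134]]
pad [ 0.513 -0.139] [[0.587, -0.173], [0.476, -0.21], [0.443, -0.103], [0.547, -0.072]]
round [ 0.461 -0.357] [[0.519, -0.34], [0.402, -0.368], [0.473, -0.419], [0.448, -0.299]]
spool [ 0.636 -0.263] [[0.636042059310664, -0.2630265140198531]]
jar [0.629 0.312] [[0.6292266335124734, 0.3121314165405225]]
decoy [0.526 0.256] [[0.5263372248056248, 0.25621627190750507]]
bottle top [0.485 0.107] [[0.484970475721609, 0.10686710446148662]]
tape [0.45  0.412] [[0.4502103613800714, 0.4119172301390768]]
```

View pics/crop1.png

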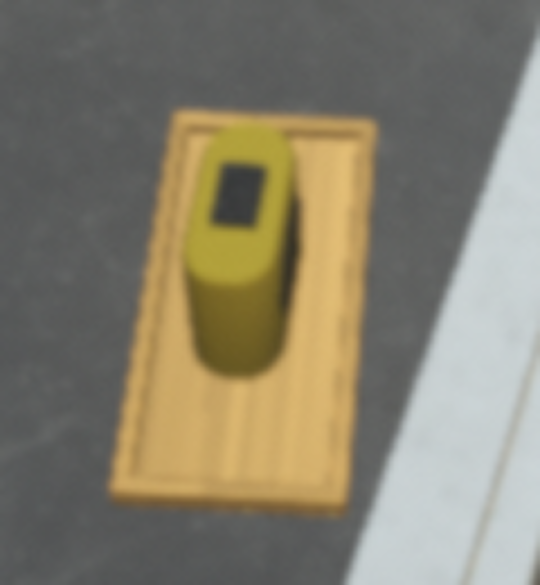

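The crop confirms the choice: the big tape measure stands in the oblong tray, long axis roughly along it and a little off centre. Next I check clearances and work out the first move.

```bash
cat >> h.py <<'E'
from scipy.spatial.transform import Rotation as Ro
def go(x,y,z,yaw=None):
    """shift in present tool axes to target; yaw=world angle (deg) of closing axis, modulo 180"""
    s=robot.get_state();q=s["tool_rot"];R=Ro.from_quat([*q[1:],q[0]]).as_matrix()
    d=R.T@(np.array([x,y,z])-s["ee_pos"]);a=np.degrees(np.arctan2(R[1,1],R[0,1]))
    t=0 if yaw is None else -((yaw-a+90)%180-90)
    print("t=%.2f at"%s["time_s"],s["ee_pos"].round(3),"yaw %.1f"%a,"j6 %.2f"%s["joints"][5],"w %.3f"%s["width"],"| shift",d.round(4),"twist %.1f"%t)
E
python3 - <<'E'
from h import *
for p in [(240,157),(305,148)]:print(at("scene",*p,0))
go(.455,.40,.24,15)
E
```

```text
[0.47780721 0.56723265 0.        ]
[0.70178943 0.50654802 0.        ]
t=0.15 at [0.151 0.632 0.214] yaw 76.5 j6 -0.08 w 0.095 | shift [-0.3495 -0.1547 -0.0262] twist 61.5
```

move_arm(steps=[-0.035, -0.015, -0.003, 0, -0.09, -0.04, -0.01, 0, -0.14, -0.06, -0.013, 0, -0.175, -0.077, -0.013, 0, -0.175, -0.077, -0.013, 0])

```text
time_s: 0.78
ee_pos: [0.3052, 0.515, 0.2274]
tool_rot: [-0.0, 0.119, 0.993, -0.0]
wrist_force: [-0.8, -0.0, -0.4]
width: 0.0951
gripper_force: 0.0
```

move_arm(steps=[-0.035, -0.015, -0.003, 0, -0.09, -0.04, -0.01, 0, -0.14, -0.06, -0.013, 0, -0.175, -0.077, -0.013, 0, -0.175, -0.077, -0.013, 0])

```text
time_s: 1.4
ee_pos: [0.4568, 0.4001, 0.2402]
tool_rot: [-0.0, 0.118, 0.993, -0.0]
wrist_force: [-0.1, 0.6, -0.4]
width: 0.095
gripper_force: 0.0
```

move_arm(steps=[0, 0, 0, 8, 0, 0, 0, 16, 0, 0, 0, 24, 0, 0, 0, 31, 0, 0, 0, 31])

```text
time_s: 2.02
ee_pos: [0.4545, 0.4022, 0.2404]
tool_rot: [-0.0, 0.377, 0.926, -0.0]
wrist_force: [0.0, -0.4, -0.5]
width: 0.0953
gripper_force: 0.0
```

move_arm(steps=[0, 0, 0, 8, 0, 0, 0, 16, 0, 0, 0, 24, 0, 0, 0, 31, 0, 0, 0, 31])

```text
time_s: 2.65
ee_pos: [0.4551, 0.4016, 0.2405]
tool_rot: [-0.0, 0.61, 0.792, -0.0]
wrist_force: [-0.3, 0.5, 0.5]
width: 0.0952
gripper_force: 0.0
```

Run:
```python
from h import *
go(.455,.40,.24,15)
c=robot.calibration("wrist");import pickle;pickle.dump(c,open("c1.pkl","wb"))
cv2.imwrite("pics/w1.png",robot.capture("wrist"))
```

```text
t=2.65 at [0.455 0.402 0.241] yaw 14.8 j6 0.38 w 0.095 | shift [-0.0015 -0.0005  0.0005] twist -0.2
```

View pics/w1.png

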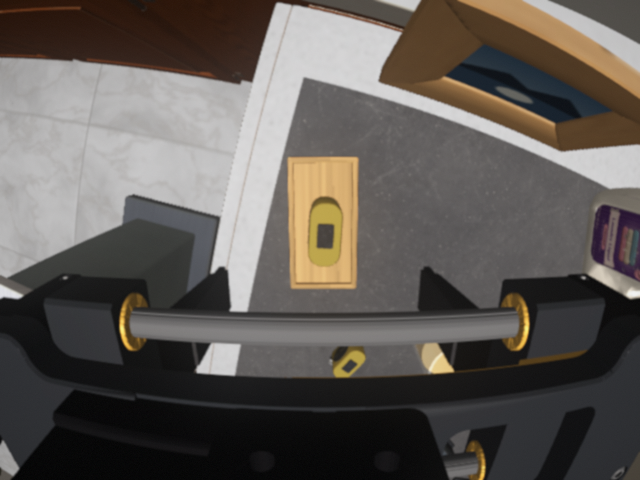

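The wrist view shows the oblong tray corners at (289,158), (358,157), (357,289) and (290,289). The tape top spans (309..343, 197..266) and is nearly aligned with the tray.

Run:
```python
from h import *;import pickle
c=pickle.load(open("c1.pkl","rb"))
T=np.array([at("wrist",*p,.01,c)[:2] for p in [(289,158),(358,157),(357,289),(290,289)]])
print("tray",T.mean(0),np.linalg.norm(np.diff(T,axis=0),axis=1)); d=(T[0]+T[1]-T[2]-T[3]);print(np.degrees(np.arctan2(d[1],d[0])))
im=cv2.imread("pics/w1.png");h=cv2.cvtColor(im,cv2.COLOR_BGR2HSV)
m=(((h[...,0]>22)&(h[...,0]<33)&(h[...,1]>140))|(h[...,2]<60)).astype(np.uint8);m[:,:295]=0;m[:,352:]=0;m[:165]=0;m[283:]=0
n,l,s,_=cv2.connectedComponentsWithStats(m);i=1+s[1:,4].argmax();print(s[i])
cn=max(cv2.findContours((l==i).astype(np.uint8),0,1)[0],key=len)[:,0]
for z in(.035,.05,.064):
    P=np.array([at("wrist",*p,z,c)[:2] for p in cn]);print(z,cv2.minAreaRect((P*1000).astype(np.float32)))
cv2.imwrite("m.png",m*255)
```

```text
tray [0.45894813 0.38564487] [0.07421907 0.15063158 0.07784691]
104.77966000181641
[ 309  204   33   62 1307]
0.035 ((461.439208984375, 381.3442077636719), (31.809328079223633, 65.78195190429688), 11.647926330566406)
0.05 ((460.51116943359375, 384.7330627441406), (30.542978286743164, 63.16315460205078), 11.64789867401123)
0.064 ((459.6450500488281, 387.89599609375), (29.361059188842773, 60.718868255615234), 11.647947311401367)
```

```bash
python3 -c "
from h import *
go(.460,.387,.026,12)"
```

```text
t=2.70 at [0.455 0.401 0.241] yaw 14.8 j6 0.38 w 0.095 | shift [-0.0153  0.001   0.2145] twist 2.8
```

move_arm(steps=[-0.015, 0.001, 0.03, 3, -0.015, 0.001, 0.08, 3, -0.015, 0.001, 0.12, 3, -0.015, 0.001, 0.15, 3, -0.015, 0.001, 0.16, 3])

```text
time_s: 3.32
ee_pos: [0.459, 0.386, 0.0781]
tool_rot: [-0.001, 0.631, 0.775, -0.002]
wrist_force: [-0.4, -0.6, -0.7]
width: 0.0948
gripper_force: 0.0
```

move_arm(steps=[0, 0, 0.02, 0, 0, 0, 0.035, 0, 0, 0, 0.048, 0, 0, 0, 0.054, 0, 0, 0, 0.054, 0])

```text
time_s: 3.95
ee_pos: [0.4604, 0.3866, 0.0263]
tool_rot: [-0.0, 0.632, 0.775, -0.0]
wrist_force: [-0.1, 0.8, 0.2]
width: 0.0952
gripper_force: 0.0
```

move_arm(steps=[0, 0, 0, 0, 0, 0, 0, 0, 0, 0, 0, 0, 0, 0, 0, 0, 0, 0, 0, 0], claw=0, force=20)

```text
time_s: 4.58
ee_pos: [0.4606, 0.3867, 0.0267]
tool_rot: [0.0, 0.632, 0.775, 0.0]
wrist_force: [0.6, 0.1, 0.6]
width: 0.0506
gripper_force: 0.0
```

move_arm(steps=[0, 0, 0, 0, 0, 0, 0, 0, 0, 0, -0.01, 0, 0, 0, -0.03, 0, 0, 0, -0.05, 0])

```text
time_s: 5.2
ee_pos: [0.4609, 0.3869, 0.0786]
tool_rot: [0.0, 0.632, 0.775, 0.001]
wrist_force: [0.9, 0.2, -0.8]
width: 0.0322
gripper_force: 20.0
```

```bash
python3 -c "
from h import *
go(.513,-.139,.24,17)
go(.46,.387,.24,17)"
```

```text
t=5.20 at [0.461 0.387 0.079] yaw 11.6 j6 0.41 w 0.032 | shift [-0.5256 -0.0541 -0.1617] twist -5.4
t=5.20 at [0.461 0.387 0.079] yaw 11.6 j6 0.41 w 0.032 | shift [ 0.0003 -0.0007 -0.1614] twist -5.4
```

move_arm(steps=[0, 0, -0.03, 0, 0, 0, -0.08, 0, 0, 0, -0.13, 0, 0, 0, -0.16, 0, 0, 0, -0.16, 0])

```text
time_s: 5.82
ee_pos: [0.4621, 0.3879, 0.2421]
tool_rot: [0.001, 0.632, 0.775, 0.004]
wrist_force: [0.6, -0.7, -1.7]
width: 0.0319
gripper_force: 20.0
```

move_arm(steps=[-0.02, -0.002, 0, 0, -0.06, -0.006, 0, 0, -0.11, -0.012, 0, 0, -0.155, -0.016, 0, 0, -0.175, -0.018, 0, 0])

```text
time_s: 6.45
ee_pos: [0.4768, 0.2086, 0.2342]
tool_rot: [-0.001, 0.633, 0.774, -0.002]
wrist_force: [1.0, 0.4, -2.0]
width: 0.0318
gripper_force: 20.0
```

move_arm(steps=[-0.02, -0.002, 0, 0, -0.06, -0.006, 0, 0, -0.11, -0.012, 0, 0, -0.155, -0.016, 0, 0, -0.175, -0.018, 0, 0])

```text
time_s: 7.08
ee_pos: [0.4946, 0.0345, 0.2351]
tool_rot: [-0.001, 0.633, 0.774, -0.001]
wrist_force: [-0.1, 0.4, -1.8]
width: 0.0317
gripper_force: 20.0
```

move_arm(steps=[-0.02, -0.002, 0, 0, -0.06, -0.006, 0, 0, -0.11, -0.012, 0, 0, -0.155, -0.016, 0, 0, -0.175, -0.018, 0, 0])

```text
time_s: 7.7
ee_pos: [0.512, -0.1401, 0.2351]
tool_rot: [-0.001, 0.633, 0.774, -0.0]
wrist_force: [-0.6, 0.7, -1.3]
width: 0.032
gripper_force: 20.0
```

Run:
```python
from h import *
go(.513,-.139,.03,12)
c=robot.calibration("wrist");import pickle;pickle.dump(c,open("c2.pkl","wb"))
cv2.imwrite("pics/w2.png",robot.capture("wrist"))
```

```text
t=7.70 at [ 0.512 -0.14   0.235] yaw 11.4 j6 -0.57 w 0.032 | shift [0.0006 0.0016 0.2051] twist -0.6
```

View pics/w2.png

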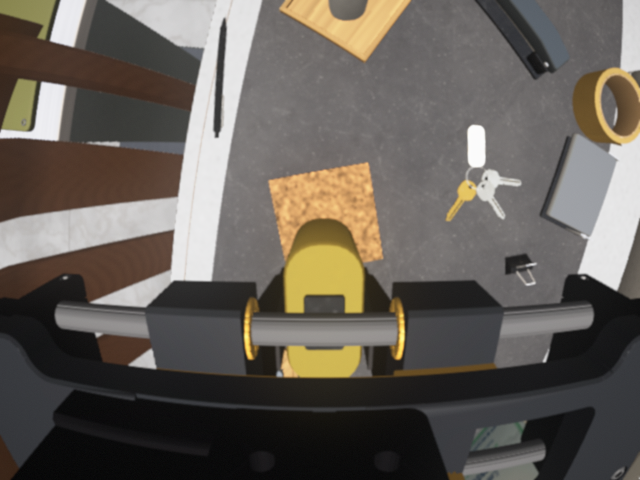

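The tape hangs straight in the grip. The pad shows corners at (269,180), (369,163) and (383,258).

Run:
```python
from h import *;import pickle
c=pickle.load(open("c2.pkl","rb"))
P=[at("wrist",*p,.004,c) for p in [(269,180),(369,163),(383,258)]];print(P,(P[0]+P[2])/2)
print(at("wrist",320,220,.24,c),at("wrist",324,217,.245,c))
```

```text
[array([ 0.44622282, -0.11797897,  0.004     ]), array([ 0.54900875, -0.07839173,  0.004     ]), array([ 0.58841449, -0.1794385 ,  0.004     ])] [ 0.51731866 -0.14870874  0.004     ]
[ 0.5034758 -0.106055   0.24     ] [ 0.50481432 -0.10343539  0.245     ]
```

move_arm(steps=[0, 0, 0.03, 0, 0, 0, 0.08, 0, 0, 0, 0.13, 0, 0, 0, 0.16, 0, 0, 0, 0.17, 0])

```text
time_s: 8.38
ee_pos: [0.5107, -0.1367, 0.0637]
tool_rot: [-0.003, 0.632, 0.775, -0.001]
wrist_force: [-0.0, -0.4, -1.2]
width: 0.0324
gripper_force: 20.0
```

move_arm(steps=[-0.009, 0, 0.015, 0, -0.009, 0, 0.027, 0, -0.009, 0, 0.033, 0, -0.009, 0, 0.036, 0, -0.009, 0, 0.036, 0])

```text
time_s: 9.0
ee_pos: [0.5147, -0.1473, 0.0308]
tool_rot: [0.0, 0.632, 0.775, 0.0]
wrist_force: [-0.1, -0.8, -1.7]
width: 0.0321
gripper_force: 20.0
```

move_arm(steps=[0, 0, 0.001, 0, 0, 0, 0.002, 0, 0, 0, 0.003, 0, 0, 0, 0.004, 0])

```text
time_s: 9.5
ee_pos: [0.5145, -0.1473, 0.0266]
tool_rot: [0.0, 0.632, 0.775, 0.0]
wrist_force: [-1.1, 0.2, -1.8]
width: 0.0319
gripper_force: 20.0
```

move_arm(steps=[0, 0, 0.001, 0, 0, 0, 0.002, 0, 0, 0, 0.003, 0])

```text
time_s: 9.88
ee_pos: [0.5147, -0.1474, 0.0265]
tool_rot: [-0.001, 0.632, 0.775, -0.0]
wrist_force: [-9.3, 3.9, 21.1]
width: 0.0319
gripper_force: 20.0
```

move_arm(steps=[0, 0, -0.002, 0, 0, 0, -0.002, 0, 0, 0, -0.002, 0, 0, 0, -0.002, 0, 0, 0, -0.002, 0], claw=1)

```text
time_s: 10.5
ee_pos: [0.5144, -0.1473, 0.0254]
tool_rot: [-0.0, 0.632, 0.775, -0.0]
wrist_force: [-0.6, -0.5, -0.6]
width: 0.0763
gripper_force: 0.0
```

move_arm(steps=[0, 0, 0, 0, 0, 0, 0, 0, 0, 0, -0.02, 0, 0, 0, -0.06, 0, 0, 0, -0.11, 0])

```text
time_s: 11.12
ee_pos: [0.5135, -0.1469, 0.1356]
tool_rot: [-0.001, 0.632, 0.775, -0.0]
wrist_force: [0.8, -0.9, 0.2]
width: 0.0952
gripper_force: 0.0
```

move_arm(steps=[-0.02, -0.01, -0.04, 0, -0.07, -0.034, -0.08, 0, -0.12, -0.06, -0.1, 0, -0.175, -0.085, -0.1, 0, -0.195, -0.095, -0.1, 0])

```text
time_s: 11.75
ee_pos: [0.4595, -0.3601, 0.2361]
tool_rot: [0.0, 0.634, 0.774, -0.0]
wrist_force: [-0.0, -0.1, -0.6]
width: 0.0951
gripper_force: 0.0
```

move_arm(steps=[0, 0, 0, 0, 0, 0, 0, 0])

```text
time_s: 12.0
ee_pos: [0.4607, -0.3562, 0.2351]
tool_rot: [-0.001, 0.632, 0.775, 0.0]
wrist_force: [0.2, 0.1, -0.0]
width: 0.0952
gripper_force: 0.0
```

Run:
```python
from h import *
go(.461,-.357,.24,12)
c=robot.calibration("wrist");import pickle;pickle.dump(c,open("c3.pkl","wb"))
cv2.imwrite("pics/w3.png",robot.capture("wrist"))
```

```text
t=12.00 at [ 0.461 -0.356  0.235] yaw 11.6 j6 -0.95 w 0.095 | shift [-0.0009  0.0001 -0.0049] twist -0.4
```

View pics/w3.png

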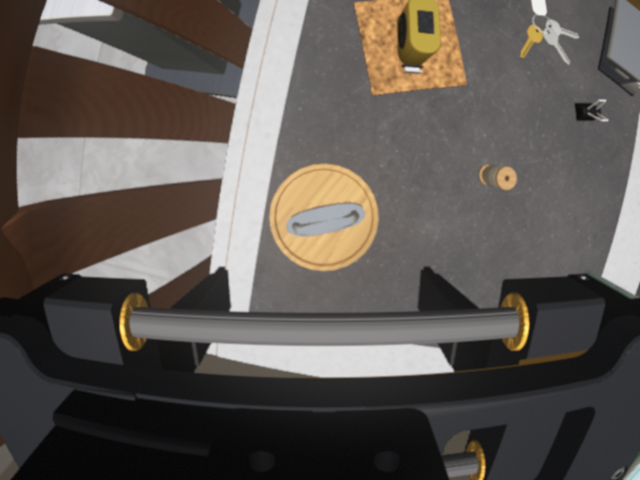

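The tape stands on the pad at (420,35), hook towards -y. The brush lies nearly crosswise in the round tray, ends at (288,224) and (366,212). The spool is at (500,178), well clear.

Run:
```python
from h import *;import pickle
c=pickle.load(open("c3.pkl","rb"))
im=cv2.imread("pics/w3.png");h=cv2.cvtColor(im,cv2.COLOR_BGR2HSV)
m=((h[...,1]<75)&(h[...,2]>70)).astype(np.uint8);r=np.zeros_like(m);cv2.circle(r,(324,217),48,1,-1);m*=r
n,l,s,_=cv2.connectedComponentsWithStats(m);i=1+s[1:,4].argmax();print(s[i])
cn=max(cv2.findContours((l==i).astype(np.uint8),0,1)[0],key=len)[:,0]
for z in(.03,.045,.059):
    P=np.array([at("wrist",*p,z,c)[:2] for p in cn]);print(z,cv2.minAreaRect((P*1000).astype(np.float32)))
T=np.array([at("wrist",*p,.01,c)[:2] for p in [(269,217),(379,217),(324,163),(324,271)]]);print("round",T,(T[0]+T[1])/2,(T[2]+T[3])/2)
go(.461,-.357,.24,12)
```

```text
[ 286  203   79   34 1905]
0.03 ((462.80938720703125, -360.0341796875), (82.14897918701172, 29.21425437927246), 23.204566955566406)
0.045 ((462.1949157714844, -357.26959228515625), (78.87555694580078, 28.050148010253906), 23.204633712768555)
0.059 ((461.6214294433594, -354.68927001953125), (75.82036590576172, 26.963638305664062), 23.204925537109375)
round [[ 0.40319175 -0.37336729]
 [ 0.52080034 -0.34920691]
 [ 0.45028183 -0.3042805 ]
 [ 0.47442669 -0.42179241]] [ 0.46199604 -0.3612871 ] [ 0.46235426 -0.36303646]
t=12.05 at [ 0.461 -0.356  0.235] yaw 11.6 j6 -0.95 w 0.095 | shift [-0.0011 -0.0001 -0.0048] twist -0.4
```

move_arm(steps=[0, 0, 0, 8, 0, 0, 0, 17, 0, 0, 0, 26, 0, 0, 0, 34, 0, 0, 0, 39])

```text
time_s: 12.68
ee_pos: [0.4611, -0.3557, 0.2355]
tool_rot: [-0.0, 0.855, 0.519, 0.0]
wrist_force: [-0.3, -0.1, -0.0]
width: 0.0951
gripper_force: 0.0
```

move_arm(steps=[0, 0, 0, 8, 0, 0, 0, 17, 0, 0, 0, 26, 0, 0, 0, 34, 0, 0, 0, 39.5])

```text
time_s: 13.3
ee_pos: [0.4611, -0.3557, 0.2356]
tool_rot: [-0.0, 0.98, 0.199, 0.0]
wrist_force: [-0.4, -1.1, 0.2]
width: 0.095
gripper_force: 0.0
```

move_arm(steps=[0, 0.003, 0.03, 0, 0, 0.003, 0.08, 0, 0, 0.003, 0.12, 0, 0, 0.003, 0.15, 0, 0, 0.003, 0.16, 0])

```text
time_s: 13.92
ee_pos: [0.461, -0.3577, 0.0732]
tool_rot: [-0.002, 0.98, 0.201, -0.001]
wrist_force: [-0.5, -1.0, 1.0]
width: 0.0952
gripper_force: 0.0
```

```bash
python3 -c "
from h import *
go(.4625,-.359,.02,113.2)"
```

```text
t=13.93 at [ 0.461 -0.358  0.073] yaw -66.8 j6 0.41 w 0.095 | shift [0.0009 0.002  0.0532] twist -0.0
```

move_arm(steps=[0, 0.001, 0.02, 0, 0, 0.001, 0.035, 0, 0, 0.001, 0.048, 0, 0, 0.001, 0.055, 0, 0, 0.001, 0.055, 0])

```text
time_s: 14.55
ee_pos: [0.4618, -0.3609, 0.0201]
tool_rot: [-0.0, 0.98, 0.2, -0.0]
wrist_force: [0.9, -0.3, 0.8]
width: 0.095
gripper_force: 0.0
```

move_arm(steps=[0, 0, 0, 0, 0, 0, 0, 0, 0, 0, 0, 0, 0, 0, 0, 0, 0, 0, 0, 0], claw=0, force=12)

```text
time_s: 15.18
ee_pos: [0.4621, -0.3611, 0.0207]
tool_rot: [0.0, 0.98, 0.2, 0.0]
wrist_force: [-0.8, -0.2, 0.2]
width: 0.0507
gripper_force: 0.0
```

move_arm(steps=[0, 0, 0, 0, 0, 0, 0, 0, 0, 0, 0, 0, 0, 0, 0, 0, 0, 0, 0, 0])

```text
time_s: 15.8
ee_pos: [0.462, -0.361, 0.0206]
tool_rot: [-0.0, 0.98, 0.2, -0.0]
wrist_force: [-0.3, -0.6, -0.7]
width: 0.028
gripper_force: 11.5
```

move_arm(steps=[0, 0, -0.02, 0, 0, 0, -0.07, 0, 0, 0, -0.12, 0, 0, 0, -0.17, 0, 0, 0, -0.21, 0])

```text
time_s: 16.42
ee_pos: [0.4625, -0.3614, 0.2351]
tool_rot: [0.002, 0.98, 0.2, 0.001]
wrist_force: [-0.1, 0.0, -0.7]
width: 0.0282
gripper_force: 11.5
```

move_arm(steps=[0, 0, -0.005, -8, 0, 0, -0.01, -17, 0, 0, -0.01, -26, 0, 0, -0.01, -34, 0, 0, -0.01, -41])

```text
time_s: 17.05
ee_pos: [0.4621, -0.3611, 0.2424]
tool_rot: [0.001, 0.847, 0.532, 0.0]
wrist_force: [-0.1, 0.4, -0.0]
width: 0.0281
gripper_force: 11.5
```

move_arm(steps=[0, 0, 0, -8, 0, 0, 0, -17, 0, 0, 0, -26, 0, 0, 0, -34, 0, 0, 0, -40.5])

```text
time_s: 17.68
ee_pos: [0.4621, -0.3611, 0.2424]
tool_rot: [0.001, 0.61, 0.792, -0.0]
wrist_force: [0.1, 0.6, -0.5]
width: 0.0283
gripper_force: 11.5
```

```bash
python3 -c "
from h import *
go(.459,.386,.24,14.8)"
```

```text
t=17.68 at [ 0.462 -0.361  0.242] yaw 14.8 j6 -1.01 w 0.028 | shift [0.7232 0.1875 0.0015] twist -0.0
```

move_arm(steps=[0.02, 0.005, 0, 0, 0.06, 0.016, 0, 0, 0.11, 0.028, 0, 0, 0.16, 0.041, 0, 0, 0.18, 0.047, 0, 0])

```text
time_s: 18.3
ee_pos: [0.4618, -0.1717, 0.2416]
tool_rot: [0.0, 0.612, 0.791, 0.0]
wrist_force: [0.2, -0.3, -0.7]
width: 0.028
gripper_force: 11.5
```

move_arm(steps=[0.02, 0.005, 0, 0, 0.06, 0.016, 0, 0, 0.11, 0.028, 0, 0, 0.16, 0.041, 0, 0, 0.18, 0.047, 0, 0])

```text
time_s: 18.92
ee_pos: [0.4616, 0.0141, 0.2416]
tool_rot: [0.0, 0.611, 0.791, 0.001]
wrist_force: [0.4, -0.5, 0.3]
width: 0.0283
gripper_force: 11.5
```

move_arm(steps=[0.02, 0.005, 0, 0, 0.06, 0.016, 0, 0, 0.11, 0.028, 0, 0, 0.16, 0.041, 0, 0, 0.18, 0.047, 0, 0])

```text
time_s: 19.55
ee_pos: [0.4615, 0.1999, 0.2416]
tool_rot: [-0.0, 0.611, 0.791, 0.001]
wrist_force: [0.0, -0.5, -0.3]
width: 0.0281
gripper_force: 11.5
```

move_arm(steps=[0.02, 0.005, 0, 0, 0.06, 0.016, 0, 0, 0.11, 0.028, 0, 0, 0.16, 0.041, 0, 0, 0.18, 0.047, 0, 0])

```text
time_s: 20.18
ee_pos: [0.4617, 0.3856, 0.2414]
tool_rot: [-0.0, 0.611, 0.791, 0.0]
wrist_force: [-0.4, 0.0, -0.8]
width: 0.028
gripper_force: 11.5
```

move_arm(steps=[0, 0, 0, 0, 0, 0, 0, 0])

```text
time_s: 20.42
ee_pos: [0.463, 0.3821, 0.2409]
tool_rot: [0.0, 0.612, 0.791, -0.0]
wrist_force: [0.5, 0.1, -0.9]
width: 0.0281
gripper_force: 11.5
```

Run:
```python
from h import *
go(.459,.386,.021,14.8)
cv2.imwrite("pics/w4.png",robot.capture("wrist"))
```

```text
t=20.43 at [0.463 0.382 0.241] yaw 14.5 j6 0.35 w 0.028 | shift [ 0.0049 -0.0028  0.2199] twist -0.3
```

View pics/w4.png

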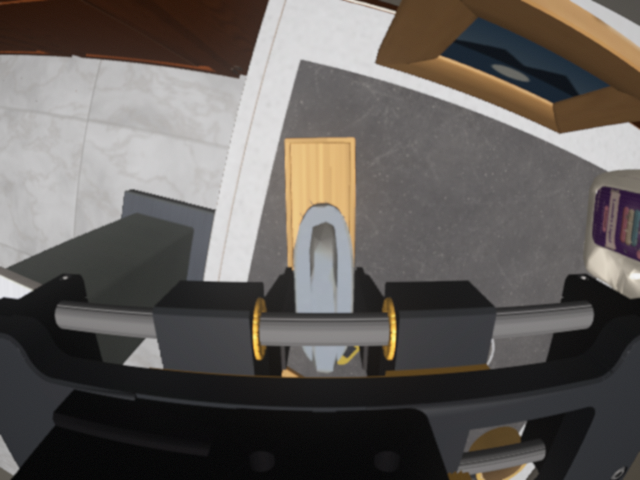

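The brush is held aligned with the empty oblong tray, so I lower it.

move_arm(steps=[0.005, -0.003, 0.03, 0, 0.005, -0.003, 0.08, 0, 0.005, -0.003, 0.13, 0, 0.005, -0.003, 0.17, 0, 0.005, -0.003, 0.19, 0])

```text
time_s: 21.1
ee_pos: [0.458, 0.385, 0.0482]
tool_rot: [-0.0, 0.613, 0.79, -0.002]
wrist_force: [0.5, 0.6, -0.5]
width: 0.0282
gripper_force: 11.5
```

move_arm(steps=[0, 0, 0.012, 0, 0, 0, 0.02, 0, 0, 0, 0.024, 0, 0, 0, 0.026, 0, 0, 0, 0.027, 0])

```text
time_s: 21.72
ee_pos: [0.4594, 0.3875, 0.0242]
tool_rot: [0.0, 0.612, 0.791, 0.001]
wrist_force: [-0.3, 0.2, -0.2]
width: 0.0281
gripper_force: 11.5
```

```bash
python3 -c "
from h import *
go(.459,.386,.021,14.8)"
```

```text
t=21.73 at [0.459 0.387 0.024] yaw 14.6 j6 0.36 w 0.028 | shift [-0.0013 -0.0007  0.0032] twist -0.2
```

move_arm(steps=[0, 0, 0.001, 0, 0, 0, 0.002, 0, 0, 0, 0.003, 0, 0, 0, 0.0035, 0])

```text
time_s: 22.22
ee_pos: [0.4591, 0.3872, 0.0205]
tool_rot: [-0.0, 0.612, 0.791, -0.0]
wrist_force: [-2.4, -1.2, 3.1]
width: 0.0282
gripper_force: 12.0
```

move_arm(steps=[0, 0, 0, 0, 0, 0, 0, 0, 0, 0, 0, 0, 0, 0, 0, 0, 0, 0, 0, 0], claw=1)

```text
time_s: 22.85
ee_pos: [0.459, 0.3871, 0.0201]
tool_rot: [-0.0, 0.612, 0.791, 0.0]
wrist_force: [-0.6, -0.8, -0.2]
width: 0.0725
gripper_force: 0.0
```

move_arm(steps=[0, 0, -0.01, 0, 0, 0, -0.06, 0, 0, 0, -0.11, 0, 0, 0, -0.17, 0, 0, 0, -0.22, 0])

```text
time_s: 23.48
ee_pos: [0.4593, 0.3873, 0.2438]
tool_rot: [0.0, 0.612, 0.791, 0.001]
wrist_force: [0.8, 0.4, -0.7]
width: 0.0955
gripper_force: 0.0
```

move_arm(steps=[-0.02, -0.003, -0.02, 0, -0.06, -0.009, -0.03, 0, -0.1, -0.015, -0.03, 0, -0.13, -0.02, -0.03, 0, -0.14, -0.021, -0.03, 0])

```text
time_s: 24.1
ee_pos: [0.4734, 0.244, 0.2689]
tool_rot: [-0.0, 0.613, 0.79, -0.001]
wrist_force: [-0.4, -0.2, 0.2]
width: 0.0952
gripper_force: 0.0
```

move_arm(steps=[-0.02, -0.003, -0.01, 0, -0.06, -0.009, -0.01, 0, -0.1, -0.015, -0.01, 0, -0.138, -0.021, -0.01, 0, -0.138, -0.021, -0.01, 0])

```text
time_s: 24.72
ee_pos: [0.4885, 0.1056, 0.2806]
tool_rot: [0.0, 0.613, 0.79, 0.0]
wrist_force: [0.1, 0.6, -0.2]
width: 0.0948
gripper_force: 0.0
```

Run:
```python
from h import *
go(.487,.108,.26,15)
c=robot.calibration("wrist");import pickle;pickle.dump(c,open("c5.pkl","wb"))
cv2.imwrite("pics/w5.png",robot.capture("wrist"))
```

```text
t=24.73 at [0.488 0.106 0.281] yaw 14.4 j6 -0.15 w 0.095 | shift [ 0.0027 -0.0008  0.0206] twist -0.6
```

View pics/w5.png

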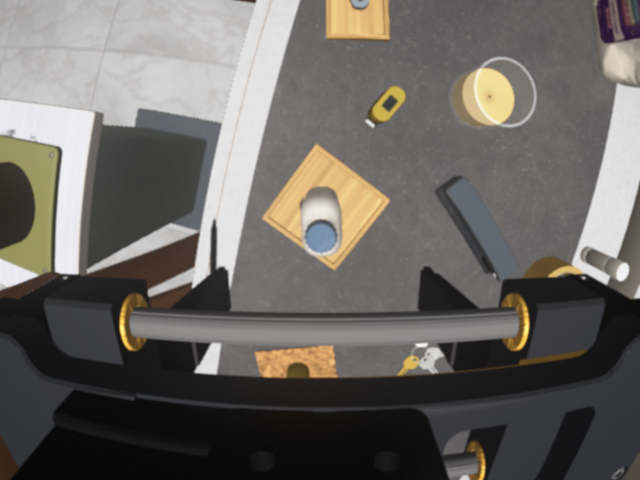

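The wrist view shows the square tray corners at (318,144), (390,202), (333,270) and (262,217), and the bottle cap at (321,236). The decoy tape is at (387,105) and the jar at (490,97). I need the oval's orientation, so I fit its silhouette.

```bash
cat > fit.py <<'E'
from h import *;import pickle
from scipy.optimize import minimize
c=pickle.load(open("c5.pkl","rb"))
T=np.array([at("wrist",*p,.01,c)[:2] for p in [(318,144),(390,202),(333,270),(262,217)]])
d=T[1]-T[0];print("square",T.mean(0),np.linalg.norm(np.diff(T,axis=0),axis=1),np.degrees(np.arctan2(d[1],d[0])))
print("cap",at("wrist",321,236,.154,c))
im=cv2.imread("pics/w5.png");h=cv2.cvtColor(im,cv2.COLOR_BGR2HSV)
m=((h[...,1]<75)|((h[...,0]>85)&(h[...,0]<130))).astype(np.uint8);r=np.zeros_like(m);cv2.fillConvexPoly(r,np.array([(318,154),(380,202),(333,260),(272,217)]),1);m=cv2.morphologyEx(m*r,cv2.MORPH_OPEN,np.ones((3,3)))
n,l,s,_=cv2.connectedComponentsWithStats(m);i=1+s[1:,4].argmax();m=(l==i).astype(np.uint8);print(s[i])
t=np.linspace(0,2*np.pi,40)
def sil(p,zt):
    x,y,a=p;pts=[]
    for z,sx,sy in [(.004,.02,.029),(zt,.02,.029),(.154,.0135,.0135)]:
        for u in t:
            X,Y=sx*np.cos(u),sy*np.sin(u);pts.append(proj("wrist",[x+X*np.cos(a)-Y*np.sin(a),y+X*np.sin(a)+Y*np.cos(a),z],c))
    hull=cv2.convexHull(np.float32(pts));o=np.zeros((480*4,640*4),np.uint8);cv2.fillConvexPoly(o,np.int32(hull*4),1);return cv2.resize(o*255,(640,480),interpolation=cv2.INTER_AREA)/255.
for zt in(.10,.115):
  best=[]
  for a in range(-90,90,15):
    q=minimize(lambda p:np.abs(sil([p[0]/100+.49,p[1]/100+.108,p[2]/2],zt)-m).sum(),[0,0,np.radians(a)*2],method="Nelder-Mead",options=dict(maxiter=60))
    best.append((q.fun,q.x[0]/100+.49,q.x[1]/100+.108,np.degrees(q.x[2]/2)))
  print(zt,np.round(sorted(best)[:4],3))
cv2.imwrite("pics/fit.png",cv2.resize(np.hstack([im[140:275,255:395],cv2.cvtColor(m[140:275,255:395]*255,8)]),None,fx=2.8,fy=2.8))
E
python3 fit.py
```

```text
square [0.4920753  0.10205033] [0.111013   0.11020822 0.11011884] -23.99220248557407
cap [0.48727953 0.10160147 0.154     ]
[ 300  187   42   69 2319]
0.1 [[ 8.49373e+02  4.90000e-01  1.08000e-01 -1.42043e+02]
 [ 8.50439e+02  4.90000e-01  1.08000e-01  3.88630e+01]
 [ 8.51624e+02  4.90000e-01  1.08000e-01  3.87960e+01]
 [ 8.51757e+02  4.90000e-01  1.08000e-01  3.86620e+01]]
0.115 [[7.49137e+02 4.90000e-01 1.08000e-01 1.99380e+01]
 [7.49380e+02 4.90000e-01 1.08000e-01 2.00840e+01]
 [7.50510e+02 4.90000e-01 1.08000e-01 2.00430e+01]
 [7.50992e+02 4.90000e-01 1.08000e-01 2.42190e+01]]
```

View pics/fit.png

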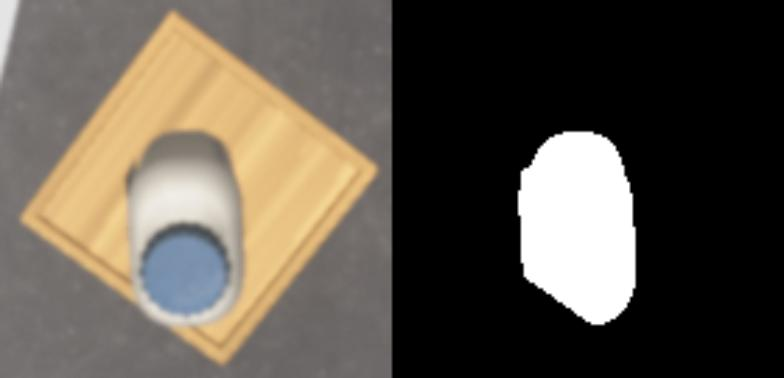

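```bash
sed -i 's/(333,260),(272,217)\]/(350,275),(295,275),(272,217)]/; s/method="Nelder-Mead",options=dict(maxiter=60)/method="Powell",options=dict(maxiter=4)/; s/for a in range(-90,90,15)/for a in(-20,15,50)/; s/(h\[...,1\]<75)|/((h[...,1]<75)\&(h[...,2]>105))|/; s/for zt in(.10,.115)/for zt in(.10,.115,.13)/' fit.py; python3 fit.py
```

```text
square [0.4920753  0.10205033] [0.111013   0.11020822 0.11011884] -23.99220248557407
cap [0.48727953 0.10160147 0.154     ]
[ 279  187   88   89 3981]
0.1 [[1.745624e+03 4.880000e-01 9.700000e-02 3.163900e+01]
 [1.748133e+03 4.880000e-01 9.800000e-02 3.404900e+01]
 [1.822812e+03 4.890000e-01 9.500000e-02 2.273000e+01]]
0.115 [[ 1.717722e+03  4.880000e-01  1.000000e-01  1.616500e+01]
 [ 1.721082e+03  4.880000e-01  9.900000e-02  1.489800e+01]
 [ 1.770059e+03  4.870000e-01  8.300000e-02 -2.891800e+01]]
0.13 [[ 1.627502e+03  4.860000e-01  8.900000e-02 -2.076600e+01]
 [ 1.636125e+03  4.870000e-01  8.700000e-02 -1.971600e+01]
 [ 1.638290e+03  4.870000e-01  9.100000e-02 -1.426800e+01]]
```

```bash
sed -i 's/np.array(\[(318,154).*\]),1)/np.array([(298,180),(346,180),(346,240),(334,253),(326,257),(315,257),(306,253),(298,240)]),1)/' fit.py; python3 fit.py
```

```text
square [0.4920753  0.10205033] [0.111013   0.11020822 0.11011884] -23.99220248557407
cap [0.48727953 0.10160147 0.154     ]
[ 300  187   42   70 2497]
0.1 [[2.61110e+02 4.88000e-01 9.70000e-02 3.26970e+01]
 [2.61827e+02 4.88000e-01 9.70000e-02 3.10990e+01]
 [2.63808e+02 4.88000e-01 9.80000e-02 3.20140e+01]]
0.115 [[2.30016e+02 4.88000e-01 1.00000e-01 1.84280e+01]
 [2.32082e+02 4.87000e-01 1.00000e-01 1.96210e+01]
 [2.39200e+02 4.88000e-01 9.90000e-02 1.65720e+01]]
0.13 [[2.73020e+02 4.87000e-01 1.03000e-01 1.81910e+01]
 [2.77545e+02 4.87000e-01 1.03000e-01 1.68280e+01]
 [2.81722e+02 4.86000e-01 1.03000e-01 1.50230e+01]]
```

move_arm(steps=[-0.005, -0.002, 0.02, -3, -0.005, -0.002, 0.06, -4, -0.005, -0.002, 0.1, -4, -0.005, -0.002, 0.13, -4, -0.005, -0.002, 0.14, -4])

```text
time_s: 25.4
ee_pos: [0.4861, 0.1031, 0.138]
tool_rot: [-0.002, 0.583, 0.812, -0.001]
wrist_force: [-0.2, 0.3, 0.1]
width: 0.095
gripper_force: 0.0
```

move_arm(steps=[0, 0, 0.02, 0, 0, 0, 0.036, 0, 0, 0, 0.048, 0, 0, 0, 0.057, 0, 0, 0, 0.057, 0])

```text
time_s: 26.02
ee_pos: [0.4871, 0.1022, 0.0826]
tool_rot: [-0.0, 0.584, 0.812, -0.0]
wrist_force: [0.2, 1.0, -0.3]
width: 0.0949
gripper_force: 0.0
```

move_arm(steps=[0, 0, 0, 0, 0, 0, 0, 0, 0, 0, 0, 0, 0, 0, 0, 0, 0, 0, 0, 0], claw=0, force=20)

```text
time_s: 26.65
ee_pos: [0.4875, 0.1022, 0.0832]
tool_rot: [0.0, 0.584, 0.812, 0.0]
wrist_force: [-0.1, -0.6, -0.1]
width: 0.0506
gripper_force: 0.0
```

move_arm(steps=[0, 0, 0, 0, 0, 0, 0, 0, 0, 0, 0, 0, 0, 0, 0, 0, 0, 0, 0, 0])

```text
time_s: 27.28
ee_pos: [0.4874, 0.1021, 0.0831]
tool_rot: [-0.0, 0.584, 0.812, -0.0]
wrist_force: [-0.6, -0.6, 0.8]
width: 0.0396
gripper_force: 20.0
```

Run:
```python
from h import *
go(.462,-.362,.3)
cv2.imwrite("pics/s2.png",cv2.resize(robot.capture("side")[130:460,200:420],None,fx=1.8,fy=1.8))
```

```text
t=27.27 at [0.487 0.102 0.083] yaw 18.5 j6 -0.22 w 0.040 | shift [-0.4319 -0.1718 -0.2168] twist 0.0
```

View pics/s2.png

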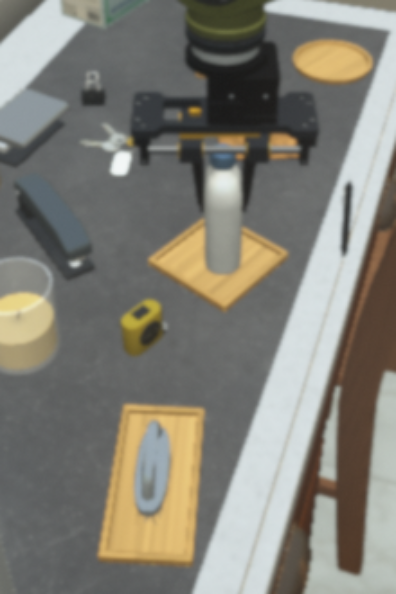

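The bottle is gripped squarely at 39.6 mm and the brush lies in the oblong tray. Now I carry the bottle to the round tray.

move_arm(steps=[0, 0, -0.01, 0, 0, 0, -0.04, 0, 0, 0, -0.08, 0, 0, 0, -0.12, 0, 0, 0, -0.14, 0])

```text
time_s: 27.95
ee_pos: [0.4884, 0.1023, 0.2258]
tool_rot: [0.001, 0.584, 0.812, 0.001]
wrist_force: [-0.3, -0.1, -4.1]
width: 0.0402
gripper_force: 20.0
```

move_arm(steps=[-0.015, -0.006, 0, 0, -0.05, -0.02, 0, 0, -0.09, -0.036, 0, 0, -0.13, -0.052, 0, 0, -0.144, -0.057, 0, 0])

```text
time_s: 28.58
ee_pos: [0.4775, -0.0548, 0.2204]
tool_rot: [-0.002, 0.585, 0.811, -0.001]
wrist_force: [0.5, 0.4, -3.9]
width: 0.0395
gripper_force: 20.0
```

move_arm(steps=[-0.015, -0.006, 0, 0, -0.05, -0.02, 0, 0, -0.09, -0.036, 0, 0, -0.13, -0.052, 0, 0, -0.144, -0.057, 0, 0])

```text
time_s: 29.2
ee_pos: [0.4706, -0.2086, 0.2223]
tool_rot: [-0.001, 0.585, 0.811, -0.0]
wrist_force: [-0.2, -0.9, -3.2]
width: 0.0394
gripper_force: 20.0
```

move_arm(steps=[-0.015, -0.006, 0, 0, -0.05, -0.02, 0, 0, -0.09, -0.036, 0, 0, -0.13, -0.052, 0, 0, -0.144, -0.057, 0, 0])

```text
time_s: 29.82
ee_pos: [0.4627, -0.3631, 0.2227]
tool_rot: [-0.0, 0.584, 0.812, 0.0]
wrist_force: [0.1, 0.3, -3.9]
width: 0.0397
gripper_force: 20.0
```

move_arm(steps=[0, 0, 0, 0, 0, 0, 0, 0])

```text
time_s: 30.08
ee_pos: [0.4631, -0.3605, 0.2229]
tool_rot: [-0.0, 0.583, 0.812, 0.0]
wrist_force: [-0.8, 0.1, -3.4]
width: 0.0399
gripper_force: 20.0
```

```bash
python3 -c "
from h import *
go(.462,-.362,.084)"
```

```text
t=30.07 at [ 0.463 -0.36   0.223] yaw 18.6 j6 -1.08 w 0.040 | shift [-0.0012 -0.0015  0.1389] twist 0.0
```

move_arm(steps=[-0.001, -0.001, 0.02, 0, -0.001, -0.001, 0.055, 0, -0.001, -0.001, 0.09, 0, -0.001, -0.001, 0.115, 0, -0.001, -0.001, 0.125, 0])

```text
time_s: 30.7
ee_pos: [0.4608, -0.3609, 0.0948]
tool_rot: [-0.003, 0.584, 0.812, 0.0]
wrist_force: [-0.4, -0.1, -3.6]
width: 0.0396
gripper_force: 20.0
```

move_arm(steps=[0, 0, 0.006, 0, 0, 0, 0.009, 0, 0, 0, 0.011, 0, 0, 0, 0.012, 0, 0, 0, 0.013, 0])

```text
time_s: 31.32
ee_pos: [0.4624, -0.3633, 0.0856]
tool_rot: [0.0, 0.584, 0.812, -0.0]
wrist_force: [-0.4, -0.2, -3.4]
width: 0.0393
gripper_force: 20.0
```

move_arm(steps=[0, 0, 0.001, 0, 0, 0, 0.002, 0, 0, 0, 0.0025, 0, 0, 0, 0.003, 0])

```text
time_s: 31.82
ee_pos: [0.4625, -0.3636, 0.0832]
tool_rot: [0.001, 0.584, 0.812, -0.0]
wrist_force: [-1.9, 1.3, 3.4]
width: 0.0397
gripper_force: 20.0
```

move_arm(steps=[0, 0, 0, 0, 0, 0, 0, 0, 0, 0, 0, 0, 0, 0, 0, 0, 0, 0, 0, 0], claw=1)

```text
time_s: 32.45
ee_pos: [0.4622, -0.363, 0.0821]
tool_rot: [0.0, 0.584, 0.812, 0.0]
wrist_force: [-0.1, -0.3, -0.7]
width: 0.0841
gripper_force: 0.0
```

move_arm(steps=[0, 0, -0.01, 0, 0, 0, -0.04, 0, 0, 0, -0.08, 0, 0, 0, -0.12, 0, 0, 0, -0.16, 0])

```text
time_s: 33.08
ee_pos: [0.4622, -0.363, 0.2444]
tool_rot: [0.001, 0.584, 0.812, -0.0]
wrist_force: [0.4, 0.7, -0.2]
width: 0.095
gripper_force: 0.0
```

```bash
python3 -c "
from h import *
go(.515,-.147,.24,11.6)"
```

```text
t=33.08 at [ 0.462 -0.363  0.244] yaw 18.5 j6 -1.08 w 0.095 | shift [0.188  0.1188 0.0043] twist 6.9
```

move_arm(steps=[0.03, 0.02, 0, 0, 0.08, 0.05, 0, 3, 0.13, 0.085, 0, 7, 0.175, 0.11, 0, 7, 0.188, 0.119, 0, 7])

```text
time_s: 33.7
ee_pos: [0.5156, -0.1447, 0.2432]
tool_rot: [0.001, 0.631, 0.776, 0.0]
wrist_force: [0.1, -1.1, 0.4]
width: 0.0952
gripper_force: 0.0
```

move_arm(steps=[0, 0, 0, 0, 0, 0, 0, 0])

```text
time_s: 33.95
ee_pos: [0.5151, -0.1481, 0.2424]
tool_rot: [0.0, 0.633, 0.774, -0.0]
wrist_force: [0.4, -0.6, -0.4]
width: 0.095
gripper_force: 0.0
```

Run:
```python
from h import *
go(.515,-.147,.026,11.6)
cv2.imwrite("pics/w6.png",robot.capture("wrist"))
```

```text
t=33.95 at [ 0.515 -0.148  0.242] yaw 11.5 j6 -0.58 w 0.095 | shift [1.300e-03 1.000e-04 2.164e-01] twist -0.1
```

View pics/w6.png

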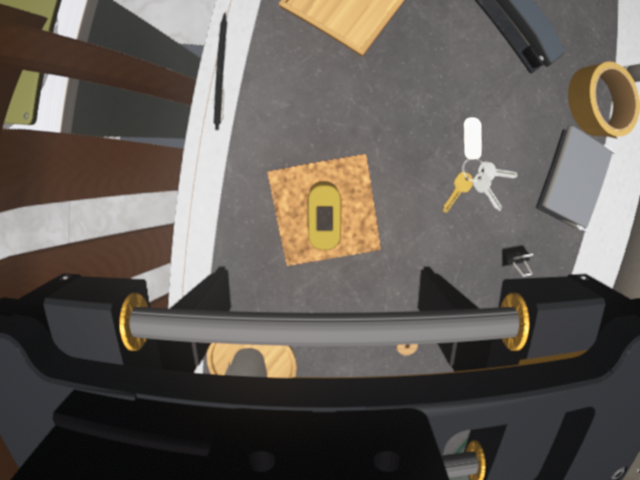

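The tape stands upright on the pad under the gripper at (324,215). Grasping it.

move_arm(steps=[0.001, 0, 0.03, 0, 0.001, 0, 0.08, 0, 0.001, 0, 0.12, 0, 0.001, 0, 0.155, 0, 0.001, 0, 0.17, 0])

```text
time_s: 34.62
ee_pos: [0.5133, -0.1467, 0.0697]
tool_rot: [-0.002, 0.633, 0.774, -0.001]
wrist_force: [0.1, -0.5, 0.4]
width: 0.0952
gripper_force: 0.0
```

move_arm(steps=[0, 0, 0.02, 0, 0, 0, 0.033, 0, 0, 0, 0.042, 0, 0, 0, 0.046, 0, 0, 0, 0.046, 0])

```text
time_s: 35.25
ee_pos: [0.5152, -0.1461, 0.0264]
tool_rot: [0.0, 0.632, 0.775, 0.0]
wrist_force: [0.5, -1.1, 0.2]
width: 0.0949
gripper_force: 0.0
```

move_arm(steps=[0, 0, 0, 0, 0, 0, 0, 0, 0, 0, 0, 0, 0, 0, 0, 0, 0, 0, 0, 0], claw=0, force=20)

```text
time_s: 35.88
ee_pos: [0.515, -0.146, 0.0262]
tool_rot: [0.0, 0.632, 0.775, 0.0]
wrist_force: [-0.1, 0.4, -0.2]
width: 0.0505
gripper_force: 0.0
```

move_arm(steps=[0, 0, 0, 0, 0, 0, 0, 0, 0, 0, 0, 0, 0, 0, 0, 0, 0, 0, 0, 0])

```text
time_s: 36.5
ee_pos: [0.515, -0.146, 0.0261]
tool_rot: [-0.0, 0.632, 0.775, -0.0]
wrist_force: [-0.9, -0.4, -0.3]
width: 0.032
gripper_force: 20.0
```

move_arm(steps=[0, 0, -0.01, 0, 0, 0, -0.04, 0, 0, 0, -0.08, 0, 0, 0, -0.11, 0, 0, 0, -0.12, 0])

```text
time_s: 37.12
ee_pos: [0.5163, -0.1464, 0.149]
tool_rot: [0.002, 0.632, 0.775, 0.001]
wrist_force: [-0.2, -0.4, -2.4]
width: 0.032
gripper_force: 20.0
```

```bash
python3 -c "
from h import *
go(.492,.105,.147)"
```

```text
t=37.12 at [ 0.516 -0.146  0.149] yaw 11.5 j6 -0.58 w 0.032 | shift [0.2512 0.0266 0.0015] twist 0.0
```

move_arm(steps=[0.015, 0.002, 0, 0, 0.045, 0.005, 0, 0, 0.08, 0.009, 0, 0, 0.115, 0.012, 0, 0, 0.125, 0.013, 0, 0])

```text
time_s: 37.75
ee_pos: [0.5009, -0.0186, 0.1439]
tool_rot: [-0.002, 0.631, 0.776, -0.001]
wrist_force: [0.2, -0.7, -2.4]
width: 0.0321
gripper_force: 20.0
```

move_arm(steps=[0.015, 0.002, 0, 0, 0.045, 0.005, 0, 0, 0.08, 0.009, 0, 0, 0.115, 0.012, 0, 0, 0.125, 0.013, 0, 0])

```text
time_s: 38.38
ee_pos: [0.49, 0.1053, 0.1457]
tool_rot: [-0.0, 0.632, 0.775, -0.0]
wrist_force: [0.4, 0.2, -1.7]
width: 0.0319
gripper_force: 20.0
```

move_arm(steps=[0, 0, 0.01, 0, 0, 0, 0.04, 0, 0, 0, 0.07, 0, 0, 0, 0.095, 0, 0, 0, 0.105, 0])

```text
time_s: 39.0
ee_pos: [0.4889, 0.1028, 0.0386]
tool_rot: [-0.001, 0.633, 0.774, -0.002]
wrist_force: [-0.1, 0.6, -0.8]
width: 0.0318
gripper_force: 20.0
```

move_arm(steps=[0, 0, 0.005, 0, 0, 0, 0.009, 0, 0, 0, 0.011, 0, 0, 0, 0.012, 0, 0, 0, 0.012, 0])

```text
time_s: 39.62
ee_pos: [0.4906, 0.1042, 0.0295]
tool_rot: [0.0, 0.632, 0.775, 0.0]
wrist_force: [-0.8, 0.0, -1.5]
width: 0.0316
gripper_force: 20.0
```

```bash
python3 -c "
from h import *
go(.492,.105,.0265)"
```

```text
t=39.62 at [0.491 0.104 0.029] yaw 11.6 j6 -0.10 w 0.032 | shift [0.0005 0.0015 0.003 ] twist 0.0
```

Lower the last 3 mm, release, lift and check.

move_arm(steps=[0, 0.001, 0.001, 0, 0, 0.001, 0.002, 0, 0, 0.001, 0.003, 0, 0, 0.001, 0.0035, 0])

```text
time_s: 40.12
ee_pos: [0.4915, 0.1044, 0.0261]
tool_rot: [-0.0, 0.632, 0.775, -0.0]
wrist_force: [-1.8, -0.1, 4.8]
width: 0.0321
gripper_force: 20.0
```

move_arm(steps=[0, 0, 0, 0, 0, 0, 0, 0, 0, 0, 0, 0, 0, 0, 0, 0, 0, 0, 0, 0], claw=1)

```text
time_s: 40.75
ee_pos: [0.4914, 0.1043, 0.0256]
tool_rot: [-0.0, 0.632, 0.775, -0.0]
wrist_force: [-0.1, 0.3, -0.7]
width: 0.0767
gripper_force: 0.0
```

move_arm(steps=[0, 0, 0, 0, 0, 0, -0.02, 0, 0, 0, -0.07, 0, 0, 0, -0.12, 0, 0, 0, -0.18, 0])

```text
time_s: 41.38
ee_pos: [0.4905, 0.1043, 0.2064]
tool_rot: [-0.001, 0.632, 0.775, -0.001]
wrist_force: [1.4, 0.0, -0.5]
width: 0.0952
gripper_force: 0.0
```

move_arm(steps=[0, 0, -0.05, 0, 0, 0, -0.1, 0, 0, 0, -0.14, 0, 0, 0, -0.14, 0, 0, 0, -0.14, 0])

```text
time_s: 42.0
ee_pos: [0.4911, 0.1043, 0.3447]
tool_rot: [-0.0, 0.632, 0.775, -0.0]
wrist_force: [0.1, -0.5, -0.5]
width: 0.0949
gripper_force: 0.0
```

Run:
```python
from h import *;import pickle
c=robot.calibration("wrist");pickle.dump(c,open("c7.pkl","wb"))
cv2.imwrite("pics/w7.png",robot.capture("wrist"))
cv2.imwrite("pics/s3.png",robot.capture("side"))
```

```text
(no output)
```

View pics/w7.png

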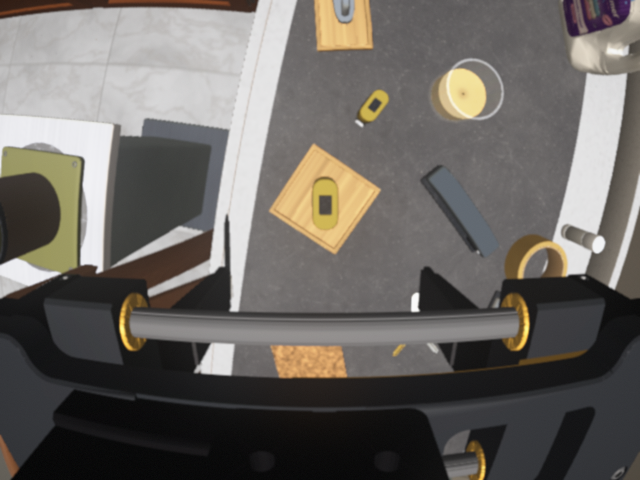

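View pics/s3.png

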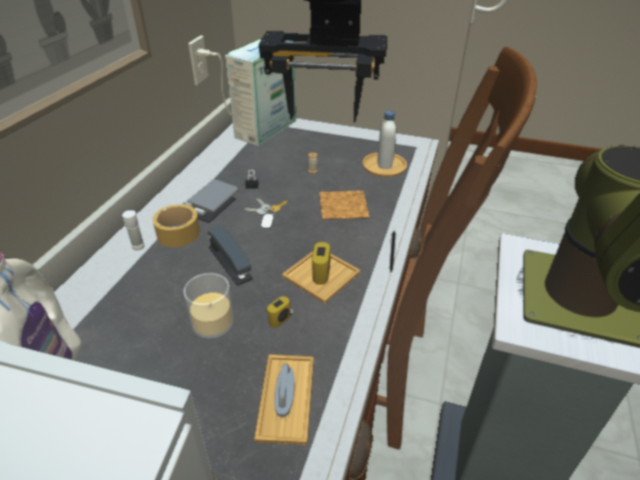

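All three are in their trays, upright and released. A quick numeric check before handing in.

Run:
```python
from h import *;import pickle
c=robot.calibration("side");w=pickle.load(open("c7.pkl","rb"))
print("cap",at("side",389,114,.154,c)[:2],"vs .462 -.362")
s=cv2.imread("pics/s3.png");h=cv2.cvtColor(s,cv2.COLOR_BGR2HSV)
m=(h[...,1]<70).astype(np.uint8);r=np.zeros_like(m);r[358:430,268:304]=1;p=cv2.findNonZero(m*r)
x,y,W,H=cv2.boundingRect(p);print("brush box",x,y,W,H)
for z in(.02,.035,.059):print("brush",z,at("side",x+W/2,y+H/2,z,c)[:2])
print("vs .459 .386; tape top",at("wrist",325,203,.06,w)[:2],"vs .492 .102", robot.get_state()["time_s"])
```

```text
cap [ 0.46090328 -0.34802224] vs .462 -.362
brush box 274 364 21 53
brush 0.02 [0.45881918 0.39026122]
brush 0.035 [0.45463767 0.39944359]
brush 0.059 [0.44794726 0.41413539]
vs .459 .386; tape top [0.49210273 0.10548472] vs .492 .102 42.1
```

move_arm(steps=[0.04, -0.003, 0, 0, 0.09, -0.006, 0, 0, 0.14, 0, 0, 0, 0.19, 0.005, 0, 0, 0.24, 0.01, 0, 0])

```text
time_s: 42.72
ee_pos: [0.4523, 0.3428, 0.3436]
tool_rot: [-0.0, 0.632, 0.775, -0.001]
wrist_force: [2.1, -0.4, 0.2]
width: 0.0951
gripper_force: 0.0
```

move_arm(steps=[0.03, 0.01, 0, 0, 0.04, 0.015, 0, 0, 0.04, 0.015, 0, 0, 0.04, 0.015, 0, 0])

```text
time_s: 43.22
ee_pos: [0.46, 0.3826, 0.3454]
tool_rot: [0.0, 0.633, 0.774, -0.0]
wrist_force: [-0.6, -0.3, 0.1]
width: 0.0953
gripper_force: 0.0
```

Run:
```python
from h import *;import pickle
go(.462,-.362,.345)
pickle.dump(robot.calibration("wrist"),open("c8.pkl","wb"));cv2.imwrite("pics/w8.png",robot.capture("wrist"))
```

```text
t=43.23 at [0.46  0.383 0.345] yaw 11.5 j6 0.40 w 0.095 | shift [-0.7301 -0.1463  0.0009] twist 0.0
```

move_arm(steps=[-0.04, -0.008, 0, 0, -0.09, -0.018, 0, 0, -0.14, -0.028, 0, 0, -0.19, -0.038, 0, 0, -0.24, -0.048, 0, 0])

```text
time_s: 43.9
ee_pos: [0.4604, 0.1366, 0.3461]
tool_rot: [0.001, 0.633, 0.774, 0.0]
wrist_force: [-0.4, -0.3, -0.4]
width: 0.0952
gripper_force: 0.0
```

move_arm(steps=[-0.05, -0.01, 0, 0, -0.1, -0.02, 0, 0, -0.15, -0.03, 0, 0, -0.2, -0.04, 0, 0, -0.245, -0.049, 0, 0])

```text
time_s: 44.52
ee_pos: [0.461, -0.1133, 0.3461]
tool_rot: [0.001, 0.633, 0.774, 0.0]
wrist_force: [0.8, 0.1, -0.0]
width: 0.0951
gripper_force: 0.0
```

move_arm(steps=[-0.05, -0.01, 0, 0, -0.1, -0.02, 0, 0, -0.15, -0.03, 0, 0, -0.2, -0.04, 0, 0, -0.245, -0.049, 0, 0])

```text
time_s: 45.15
ee_pos: [0.4617, -0.363, 0.3461]
tool_rot: [0.0, 0.633, 0.774, -0.0]
wrist_force: [0.1, 0.0, -0.8]
width: 0.095
gripper_force: 0.0
```

move_arm(steps=[0, 0, 0, 0, 0, 0, 0, 0, 0, 0, 0, 0])

```text
time_s: 45.52
ee_pos: [0.4629, -0.3597, 0.3462]
tool_rot: [0.0, 0.632, 0.775, 0.0]
wrist_force: [0.1, -0.1, 0.2]
width: 0.0948
gripper_force: 0.0
```

Run:
```python
from h import *;import pickle
pickle.dump(robot.calibration("wrist"),open("c9.pkl","wb"));cv2.imwrite("pics/w9.png",robot.capture("wrist"))
a=cv2.imread("pics/w8.png")[120:300,250:390];b=cv2.imread("pics/w9.png")[120:300,250:390]
cv2.imwrite("pics/ab.png",cv2.resize(np.hstack([a,b]),None,fx=2.8,fy=2.8,interpolation=cv2.INTER_CUBIC))
```

```text
(no output)
```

View pics/ab.png

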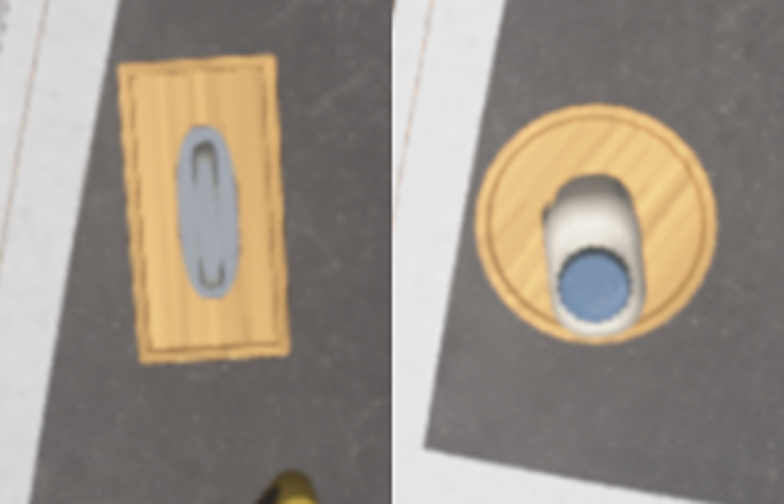

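Run:
```python
from h import *;import pickle
w=pickle.load(open("c9.pkl","rb"))
print(at("wrist",322.1,221.4,.154,w),at("wrist",322.9,199.6,.01,w))
w=pickle.load(open("c8.pkl","rb"))
print(at("wrist",250+208/2.8,120+212/2.8,.04,w),at("wrist",250+205/2.8,120+209/2.8,.01,w))
```

```text
[ 0.46229663 -0.36424926  0.154     ] [ 0.4623592  -0.36190171  0.01      ]
[0.45909508 0.38982601 0.04      ] [0.45813381 0.38729346 0.01      ]
```

All within about 4 mm, so I hand the job in.

```bash
python3 -c "
from cell import robot
print(robot.hand_in())"
```

```text
the job is handed in; nothing more can be done
None
```

The brush is in the oblong tray, the bottle in the round tray and the tape measure in the square tray, each upright, released and within about 4 mm of centre by my camera measurements; I handed the job in at about 45.6 s of the 104 s allowed, and the hand-in returned no verdict.

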